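# Set the welding jig's sprung clamp half open on its swing stop

## Robot

A 6-joint arm with a two-finger parallel gripper is mounted at the origin on the work surface. World frame = base frame: x ahead of the robot, y to its left, z up, the work surface at z = 0. Lengths are in mm, angles in rad, forces in N, time in s.
With the tool pointing down it reaches from about 275 to 1000 mm from the base axis. Payload 8.4 kg.
Tool frame: the origin (TCP) lies midway between the tips of the shut fingers; the grasp point (between the pads) lies r.grip_point_offset behind it (r.grip_point_offset is the distance from the TCP to the grasp point, in mm); z points along the fingers, y is the direction in which the jaws open and shut (so a half turn about z gives the same grasp; the last joint's range is limited). The gripper opens to 85 mm and grips with 20 to 120 N. Pads are 22 mm wide; open, the fingers measure 114 mm over their backs; the gripper's body (76 mm by 85 mm) begins 54 mm behind the grasp point. The pads swing forward as they close: fully open they stand 13 mm farther back than shut.
Start: joints at [1.319, 0.353, 1.633, -0, 1.155, -0.002], TCP at [154.505, 605.604, 231.281] pointing down, gripper open.
Joint ranges: [-2.63, 2.63], [-0.92, 2.1], [0.06, 2.66], [-1.3, 4.44], [0, 2.69], [-3.02, 3.02]. Speed limits (rad/s): [2.22, 2.22, 2.79, 3.14, 3.14, 3.14].

## Interface

Orientations are given as [roll, pitch, yaw] about the fixed x, y, z axes, in that order (R = Rz(yaw) Ry(pitch) Rx(roll)).
In Python, from rig import r gives the robot as it stands.
- The arm moves only by the tool move_arm, never from a script. Its argument "targets" is one flat list of numbers, 5 for each row, row after row: the gripper's target within -1 to 1 (fully open at 1, half-way at 0, shut at -1), then the shift along the tool's x, y, z in cm, then the turn about the tool's z in degrees. In form: [gripper, tx, ty, tz, turn, gripper, tx, ty, tz, turn, ...]. A call has 1 to 10 rows; each row is the pose to reach, as a shift and turn from the pose commanded when the call began, along the tool's axes at that moment; what a row does not reach only later rows make up. A row lasts 1/10 s, in which the tool goes at most 50 mm and 8.59 degrees, less where a joint would pass 70% of its speed; a pose out of reach is approached as far as the arm can. A call with a gripper value outside its range is refused whole. The fingers move at their own pace and stop on an object; "squeeze" is the grip in N (left out, the last holds). Time passes only in rows, so rows that repeat a pose let the fingers close. It gives the time, the measured TCP pose, the force and the opening at its end, in the units of the state.
- r.sense(): the state, without advancing time (a new reading comes with each control period).
- r.grab_frame(name): name is "side" or "top" or "wrist"; returns a dict with "img" (384x512x3 uint8, blue, green, red), "K" (3x3 intrinsics, pixels), "k1" (the pictures are not rectified: a ray, as slopes to the right and down, at radius r is drawn at 1 + k1 r^2 times it, then the intrinsics apply), "world_to_cam" (4x4, takes a point from world to camera coordinates). Camera axes: x right, y down, z forward; pixel columns grow to the right and rows downward; lengths in mm; the calibration is good to about 2 mm. A picture is of the moment at which its call begins. There is no depth.
- r.sign_off(): hands the job in, once; it reports no verdict.
Trained networks look in a picture, given as the dict that the camera call returned (one of the last four; its "shot" number tells which), for a name from the list of things; names that differ only in an ending like _2 or _b are one class to them, and where a whole thing is asked for, a point or a joint stands for the part that bears it (a point fixed in the world has none). Each returns a list of dicts, best first, with "conf" (0 to 1); they miss things now and then, are a little off and sometimes report something else, mostly with a low value. They report only what shows in the picture. A call takes as long as a camera call.
- r.outline_of(picture, thing): "region" (384x512 bool, what is visible of it).
- r.mark_of(picture, thing): "position" ([x, y, z] in mm, in world coordinates, good to about 4 mm: a listed point, or the origin of a listed thing).
The state is a dict: "clock": time; "qpos": joint angles; "qvel": joint speeds; "joint_efforts": joint torques, N m; "eef_pos": TCP position; "tcp_rot": TCP orientation; "contact_force": force on the tool from outside, world axes, zero at the start; "wrist_torque": the same for the moment, N m; "opening": opening from 0.0 (shut) to 1.0 (fully open).
Only numpy, scipy, OpenCV 4.12 (cv2) and the standard library are available. Lean on these libraries where they do the work, as an engineer would, in place of code of your own. Each camera call takes 0.05 s, during which the arm holds its last target.

## Task

Get the blue tack-welding jig ready for its next piece with the fingertips (nothing needs gripping): tip the red swing stop forward so that it falls onto the slide's steel cross bar, then push the yellow plate of the sprung clamp slide back, well past half way, and release it, so that it springs back and latches half open against the end of the red stop. Leave the loose things on and beside the jig standing where they are, not lifted or shoved about, and finish clear of everything.

Things in the scene. Friction and masses are not known exactly. Their poses are not given: they have to be found in the camera images.
- jig: Jig fixed to the bench: blue base plate 320 x 190 x 12 mm, origin on the bench under the slide's centre line. Its level x axis is the way the slide is pushed in (away from the robot, turned up to 0.45 rad either way), y left, z up. A steel fence, 52 mm high, crosses at x = -124 mm. Only the yellow plate and the red stop rise above 62 mm.
- push_face (a point): Centre of the face to push on the slide's upright yellow plate, 58 mm above the bench; moves with the slide; push along jig +x. The plate is 50 mm wide (jig y), 10 mm thick, 33 to 75 mm above the bench. In front of it the aluminium slide (top 33 mm above the bench) reaches 95 mm towards the fence: room above it for fingertips.
- slide (a joint): Slide travel along jig +x, m: 0 = fully out, 0.060 = end of travel. Spring force back 4.5 N at 0, 13.5 N at 0.060, damped 40 N per m/s. With the red stop lowered, the stop's end drops in front of the cross bar once the slide is past about 0.034, and on release it latches at about 0.033. Not pushed past, or with the stop laid back, it returns to 0.
- stop (a joint): Angle of the red swing stop, rad, about its pivot (along jig y): 1.58 to 2.0 at the start (leaning back towards the robot), 1.57 upright, 0 level and pointing along jig +x. Friction holds it anywhere between about 1.1 and 2.1; below about 0.9 it falls by itself onto the slide's cross bar and rests at about 0.1. Once the slide has passed it drops to -0.13.
- stop_pivot (a point): Pivot of the red swing stop at the middle of its width, 50 mm above the bench, fixed to the jig at jig (x, y) = (-55, +53) mm. A bracket 24 mm long, 60 mm above the bench, stands beside it on its +y side.
- stop_tip (a point): Centre of the free end of the red bar, 78 mm from the pivot. The bar is 16 mm wide (jig y), 10 mm thick; about 1 N at the tip swings it. Upright, its end is 128 mm above the bench. To tip it over, push its robot-side face towards jig +x.
- cross_bar (a point): Top centre of the part of the slide's steel cross bar that the red stop falls on, 50 mm above the bench, just behind the yellow plate; the bar is 20 mm long in jig x and sticks out sideways to jig y = +62 mm. Moves with the slide.
- torch_cup: Bystander: small pink ceramic torch cup, 20 mm diameter, 45 mm tall, standing on the jig's base plate on the -y side of the slide; origin centre of its underside.
- angle_piece: Bystander: bright steel angle offcut, 80 x 50 mm foot, 50 mm tall, lying left of the jig; origin centre of its underside.
- chip_hammer: Bystander: hammer about 240 mm long lying right of the jig; origin under the middle of the tool.
- spray_can: Bystander: green and white spray can, 60 mm diameter, 160 mm tall, standing beyond and left of the jig; origin centre of its underside.
- magnet_square: Bystander: orange triangular magnetic square, 70 x 22 mm, 70 mm tall, standing on the bench right beside the jig; origin centre of its underside.

How it is judged:
By the outcome, as a careful person would: the job done as asked, in the order asked, and still so for the second after the job is handed in, with the robot touching nothing.
It also fails if it takes over 38 s, if anything falls off the work surface, if the arm or the gripper's body presses on something with over 40 N, if the wrist force passes 120 N, or if a joint passes its speed limit or range.

## Working session

There is one attempt and no reset: what is moved stays moved. The work goes in short steps, Python scripts to look and compute and a tool call to move; the robot and the scene stay as the last step left them, time stands still between calls to the robot, and variables do not carry over. Pictures are saved under pics/ and viewed, and the job is handed in when it is done.

Besides the shell and the picture viewer there is one more tool, called after ">>>" as name(argument=value, ...), one argument or row to a line, values as JSON. move_arm: Moves the arm, as the interface text tells. Its arguments: {"type":"object","properties":{"targets":{"type":"array","items":{"type":"number"}},"squeeze":{"type":"number"}},"required":["targets"]}

```bash
mkdir -p pics; ls; python3 - <<'E'
from rig import r
import cv2
print(r.sense()); print(r.grip_point_offset)
for n in ["side","top"]:
    f=r.grab_frame(n); cv2.imwrite(f"pics/{n}0.png",f["img"])
    for t in ["jig","push_face","stop_pivot","stop_tip","cross_bar","torch_cup","angle_piece","chip_hammer","spray_can","magnet_square"]:
        m=r.mark_of(f,t); print(n,t,[(x["position"],round(float(x["conf"]),2)) for x in m[:2]])
E
```

```text
pics
{'clock': 0.0, 'qpos': array([ 1.31858025e+00,  3.53634351e-01,  1.63416268e+00,  7.95320793e-07,
        1.15523717e+00, -2.41224173e-03]), 'qvel': array([-8.28851822e-04,  1.39059898e-03, -1.77574808e-04,  5.20455035e-04,
        1.40878599e-03, -7.22641254e-05]), 'joint_efforts': array([-1.11775418e-03, -6.05255842e+01, -3.42059791e+01, -3.27578909e-04,
        9.55528492e-03,  7.93066199e-07]), 'eef_pos': array([154.38981076, 605.10966053, 230.55810746]), 'tcp_rot': array([-3.14015112e+00, -4.20451064e-06,  2.89178849e+00]), 'contact_force': array([0.02166522, 0.52310435, 0.15180914]), 'wrist_torque': array([-0.00530476, -0.05004281, -0.05766028]), 'opening': 1.000772737029528}
18.700000000000003
side jig [([547.6, 166.0, -1.7], 0.74)]
side push_face [([532.2, 161.6, 54.2], 0.8), ([547.3, 166.2, -1.8], 0.65)]
side stop_pivot [([478.4, 195.1, 50.1], 0.93)]
side stop_tip [([548.1, 166.5, -0.2], 0.52), ([470.5, 187.5, 127.4], 0.51)]
side cross_bar [([530.6, 216.3, 48.6], 0.93)]
side torch_cup [([666.5, 133.5, 8.7], 0.43)]
side angle_piece [([456.2, 295.2, 1.4], 0.66)]
side chip_hammer [([661.9, -62.9, -1.7], 0.77)]
side spray_can [([611.1, 404.4, 0.7], 0.93)]
side magnet_square []
top jig [([554.6, 167.0, -1.4], 0.98)]
top push_face []
top stop_pivot [([478.8, 197.8, 52.0], 0.72), ([659.0, 130.2, 15.9], 0.29)]
top stop_tip [([466.0, 190.2, 129.7], 0.52)]
top cross_bar [([535.4, 218.1, 52.9], 0.86)]
top torch_cup [([662.2, 129.9, 13.1], 0.45)]
top angle_piece [([451.4, 295.4, 0.8], 0.92)]
top chip_hammer [([660.0, -66.9, -1.4], 0.6)]
top spray_can [([610.9, 404.0, 1.8], 0.83)]
top magnet_square [([639.7, 34.9, 0.9], 0.7), ([659.3, -68.1, 1.0], 0.41)]
```

View pics/side0.png

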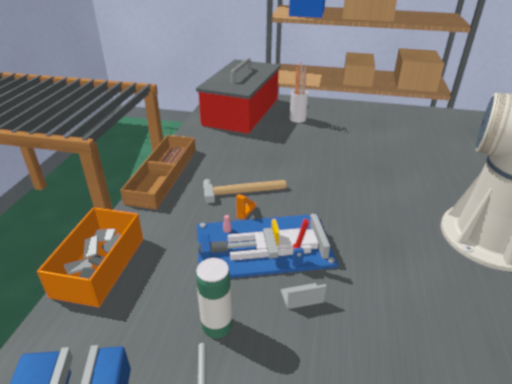

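View pics/top0.png

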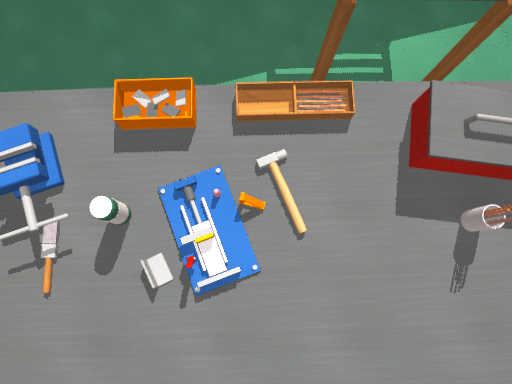

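The side picture shows the jig at about (270,245), with the red stop leaning towards the robot at (301,235), the yellow plate at (276,230), and the pink cup behind. The top view shows the jig at about (209,230), rotated left. Next I'll refine the jig pose from the plate's blue outline.

```bash
cat > h.py <<'E'
import numpy as np, cv2
def ray(f,px):
    K=f["K"];k1=f["k1"];W=np.array(f["world_to_cam"])
    d=np.array([[k1,0,0,0]],float) 
    p=cv2.undistortPoints(np.array(px,float).reshape(-1,1,2),np.array(K,float),np.array([k1,0,0,0],float)).reshape(-1,2)
    R=W[:3,:3];t=W[:3,3]
    return -R.T@t,(np.c_[p,np.ones(len(p))]@R)
def toz(f,px,z):
    c,d=ray(f,px); s=(z-c[2])/d[:,2]; return c+d*s[:,None]
def proj(f,P):
    W=np.array(f["world_to_cam"],float)
    return cv2.projectPoints(np.array(P,float).reshape(-1,1,3),cv2.Rodrigues(W[:3,:3])[0],W[:3,3],np.array(f["K"],float),np.array([f["k1"],0,0,0],float))[0].reshape(-1,2)
def jig2w(J,P):
    x,y,a=J;P=np.atleast_2d(np.array(P,float));c,s=np.cos(a),np.sin(a)
    return np.c_[x+c*P[:,0]-s*P[:,1],y+s*P[:,0]+c*P[:,1],P[:,2]]
E
python3 - <<'E'
from rig import r
from h import *
f=r.grab_frame("top");g=r.grab_frame("side")
for F,n in((f,"top"),(g,"side")):
    im=F["img"].astype(int)
    o=r.outline_of(F,"jig")[0]["region"]
    m=((im[...,0]>im[...,2]+60)&(im[...,0]>im[...,1]+40)&cv2.dilate(o.astype(np.uint8),np.ones((9,9))).astype(bool)).astype(np.uint8)
    c=np.vstack([x for x in cv2.findContours(m,0,2)[0] if cv2.contourArea(x)>15]).reshape(-1,2)
    h=cv2.convexHull(c).reshape(-1,2)
    P=toz(F,h,12)
    rc=cv2.minAreaRect(P[:,:2].astype(np.float32)); print(n,rc)
    c=F["img"].copy()
    y,x=np.where(o); x0,x1,y0,y1=x.min()-30,x.max()+40,y.min()-20,y.max()+30
    J=(551,166.5,.374)
    for p in proj(F,jig2w(J,[(-55,53,50),(-124,0,52)])): cv2.circle(c,tuple(int(round(v)) for v in p),1,(255,0,255),-1)
    cr=cv2.resize(c[y0:y1,x0:x1],None,fx=4,fy=4,interpolation=cv2.INTER_CUBIC)
    print(cr.shape,x0,y0);cv2.imwrite(f"pics/{n}c.png",cr[:600,:800])
    for t in ["jig","push_face","stop_pivot","stop_tip","cross_bar","torch_cup","magnet_square"]:
        q=r.mark_of(F,t); print(n,t,[(x["position"],round(float(x["conf"]),2)) for x in q[:2]])
E
```

```text
top ((565.976318359375, 158.63308715820312), (320.29644775390625, 191.7487030029297), 19.599384307861328)
(716, 684, 3) 128 146
top jig [([552.5, 171.0, -0.6], 0.8)]
top push_face [([533.2, 161.0, 58.5], 0.84)]
top stop_pivot [([478.4, 197.8, 54.6], 0.65)]
top stop_tip [([466.4, 194.3, 127.7], 0.63)]
top cross_bar [([535.7, 214.7, 53.0], 0.97)]
top torch_cup [([660.7, 130.6, 15.6], 0.48)]
top magnet_square [([634.8, 34.8, 1.0], 0.62)]
side ((564.5668334960938, 161.8423309326172), (316.33697509765625, 197.685791015625), 19.537309646606445)
(448, 836, 3) 168 195
side jig [([550.4, 165.4, 1.1], 0.96), ([656.7, -66.3, 0.0], 0.7)]
side push_face [([532.3, 162.2, 58.4], 0.9), ([611.7, 404.8, -5.0], 0.63)]
side stop_pivot [([479.2, 198.1, 49.0], 0.71)]
side stop_tip [([470.6, 189.4, 126.9], 0.46)]
side cross_bar [([532.4, 211.6, 47.1], 0.69)]
side torch_cup [([663.0, 131.3, 5.7], 0.66)]
side magnet_square [([635.3, 30.3, 0.6], 0.52)]
```

View pics/topc.png

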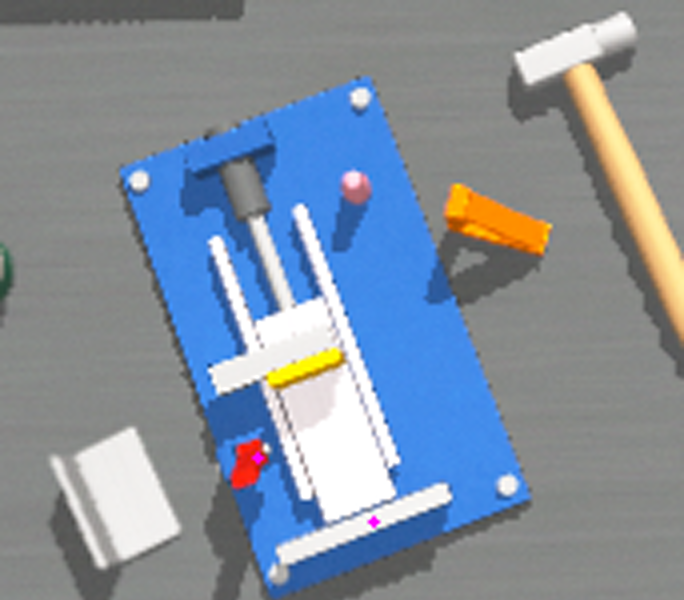

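View pics/sidec.png

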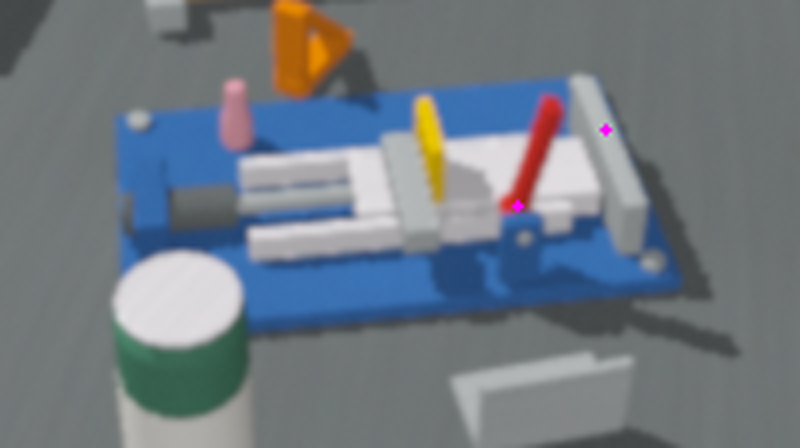

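Top crop: the red stop is at about (248,465), the yellow plate at (305,368), and the fence in front of it at (365,525). Side crop: the stop leans back towards the robot and the slide is fully out. I fit the jig at about (549,166) mm with a yaw of 0.34. I'll shut the fingers and move to a point behind the stop, aligned with the jig.

>>> move_arm(
  targets=[-1,-36.8,-34.7,3,-33.9,-1,-36.8,-34.7,3,-33.9,-1,-36.8,-34.7,3,-33.9,-1,-36.8,-34.7,3,-33.9,-1,-36.8,-34.7,3,-33.9,-1,-36.8,-34.7,3,-33.9,-1,-36.8,-34.7,3,-33.9,-1,-36.8,-34.7,3,-33.9,-1,-36.8,-34.7,3,-33.9,-1,-36.8,-34.7,3,-33.9],
)

```text
clock: 3.0
eef_pos: [420.9, 185.1, 202.2]
tcp_rot: [3.142, 0.001, -2.8]
contact_force: [1.4, -0.1, -0.3]
opening: -0.002
```

>>> move_arm(
  targets=[-1,0,0,5,0,-1,0,0,10,0,-1,0,0,10.2,0,-1,0,0,10.2,0],
)

```text
clock: 3.4
eef_pos: [419.4, 186.7, 99.9]
tcp_rot: [-3.141, -0.003, -2.8]
contact_force: [-0.3, 0.3, 1.0]
opening: -0.003
```

```bash
python3 - <<'E'
from rig import r
from h import *
s=r.sense();print(s["eef_pos"],s["tcp_rot"],s["contact_force"])
for n in("wrist","side"):
    f=r.grab_frame(n); cv2.imwrite(f"pics/{n}1.png",cv2.resize(f["img"][150:330,160:400],None,fx=3,fy=3) if n=="side" else f["img"])
    if n=="wrist":
        for t in ["push_face","stop_pivot","stop_tip","cross_bar"]:
            q=r.mark_of(f,t); print(n,t,[(x["position"],round(float(x["conf"]),2)) for x in q[:2]])
J=(549,166,.3415);c,si=np.cos(.3415),np.sin(.3415)
d=s["eef_pos"][:2]-J[:2];print("tcp in jig",c*d[0]+si*d[1],-si*d[0]+c*d[1])
E
```

```text
[419.41109626 186.70254941  99.90834142] [-3.14140730e+00 -2.63090980e-03 -2.79962888e+00] [-0.28509507  0.25293341  1.03983824]
wrist push_face [([530.4, 163.2, 56.2], 0.66)]
wrist stop_pivot []
wrist stop_tip []
wrist cross_bar [([534.2, 215.7, 50.7], 0.79)]
tcp in jig -115.17228047853693 62.90648085088575
```

View pics/side1.png

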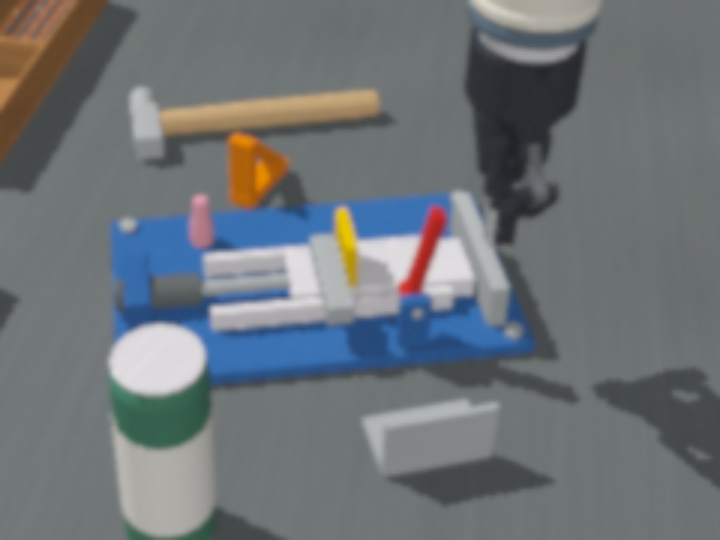

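View pics/wrist1.png

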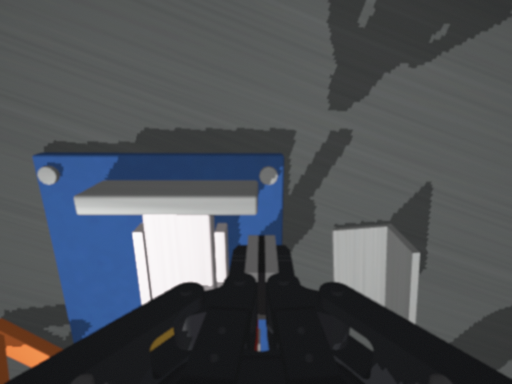

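Side view: the fingers (about (500,225) in the crop) are behind the stop, near the fence, and touching nothing. TCP in the jig frame is (-115, +63), so I need to shift 10 mm in -y and then push along +x.

>>> move_arm(
  targets=[-1,0,-1,0,0,-1,-2,-1,0,0,-1,-3.5,-1,0,0,-1,-4.5,-1,0,0,-1,-5.5,-1,0,0,-1,-6.5,-1,0,0,-1,-7.5,-1,0,0,-1,-7.5,-1,0,0],
)

```text
clock: 4.5
eef_pos: [495.4, 203.1, 100.0]
tcp_rot: [3.142, 0.001, -2.8]
contact_force: [-0.4, 0.8, 0.3]
opening: -0.002
```

```bash
cat > look.py <<'E'
from rig import r
from h import *
import sys
def look(tag,marks=()):
    s=r.sense();print(s["clock"],s["eef_pos"],s["tcp_rot"],s["contact_force"])
    f=r.grab_frame("side"); cv2.imwrite(f"pics/side{tag}.png",cv2.resize(f["img"][150:330,160:400],None,fx=3,fy=3,interpolation=2))
    for t in marks:
        q=r.mark_of(f,t); print(t,[(x["position"],round(float(x["conf"]),2)) for x in q[:2]])
    J=(549,166,.3415);c,si=np.cos(.3415),np.sin(.3415)
    d=s["eef_pos"][:2]-J[:2];print("tcp in jig",c*d[0]+si*d[1],-si*d[0]+c*d[1])
look(sys.argv[1],sys.argv[2:])
E
python3 look.py 2 stop_tip
```

```text
4.5 [495.37228521 203.1000905  100.01042114] [ 3.14155195e+00  1.26631715e-03 -2.79968413e+00] [-0.39657362  0.7917672   0.26297501]
stop_tip [([533.3, 213.8, 108.2], 0.61)]
tcp in jig -38.10604344184525 52.91765265349498
```

View pics/side2.png

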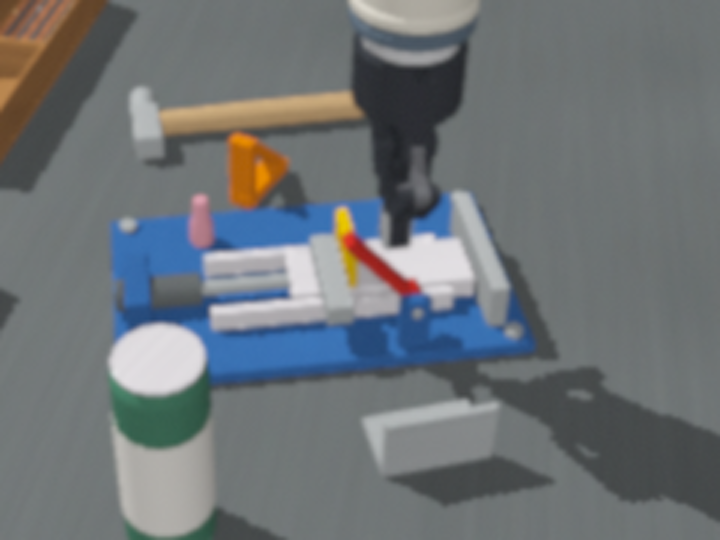

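The stop has tipped well forward, to an angle of about 0.8 with its tip at z of about 108. I'll push a little further.

>>> move_arm(
  targets=[-1,-1,0,0,0,-1,-2,0,0,0,-1,-2,0,0,0,-1,-2,0,0,0],
)

```text
clock: 5.0
eef_pos: [513.0, 209.4, 99.8]
tcp_rot: [-3.142, -0.0, -2.8]
contact_force: [0.2, 0.4, -0.4]
opening: -0.001
```

```bash
python3 look.py 3 stop_tip
```

```text
5.0 [512.99479361 209.35692737  99.77748797] [-3.14156790e+00 -1.63258677e-04 -2.79968281e+00] [ 0.17432032  0.36020409 -0.43808204]
stop_tip [([555.7, 219.1, 58.2], 0.51)]
tcp in jig -19.405755453164247 52.91138528909931
```

View pics/side3.png

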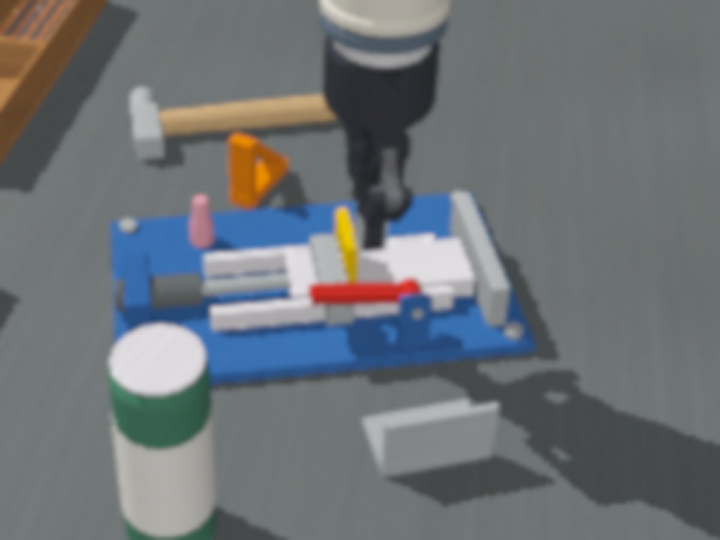

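The stop now lies on the cross bar, with its tip at z of about 58. Next I move in front of the yellow plate at jig (-60, +1), going across first and then down to z = 50.

>>> move_arm(
  targets=[-1,4.1,-2,0,0,-1,4.1,-5.2,0,0,-1,4.1,-5.2,0,0,-1,4.1,-5.2,3,0,-1,4.1,-5.2,5,0,-1,4.1,-5.2,5,0],
)

```text
clock: 5.7
eef_pos: [489.8, 146.3, 47.9]
tcp_rot: [3.141, -0.004, -2.8]
contact_force: [-0.8, -1.0, -0.6]
opening: 0.001
```

```bash
python3 look.py 4 push_face
```

```text
5.7 [489.84191616 146.29587413  47.92206667] [ 3.14125415 -0.00401265 -2.80000476] [-0.76204595 -1.04562594 -0.60571874]
push_face [([532.6, 160.2, 53.3], 0.83)]
tcp in jig -62.3408326002015 1.2458133758414576
```

View pics/side4.png

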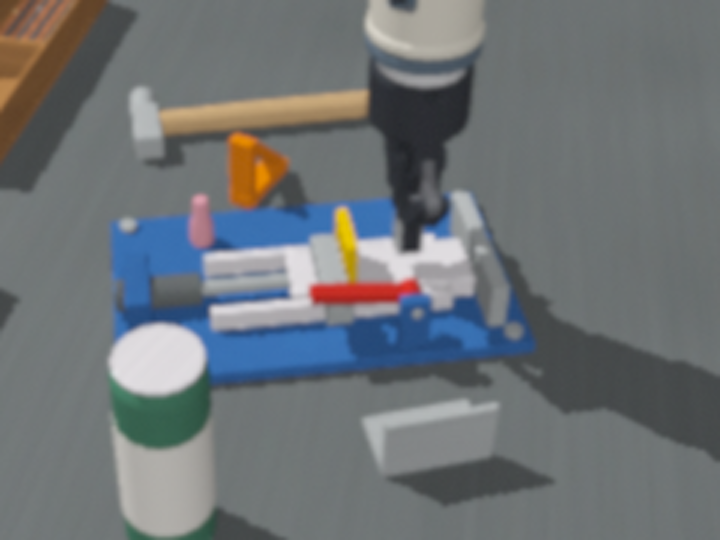

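The fingertips are in front of the plate, about 34 mm away and clear. I'll push slowly along +x.

>>> move_arm(
  targets=[-1,-2,0,0,0,-1,-3,0,0,0,-1,-4,0,0,0,-1,-4.8,0,0,0,-1,-5.6,0,0,0,-1,-6.4,0,0,0,-1,-7.2,0,0,0,-1,-8,0,0,0,-1,-8,0,0,0,-1,-8,0,0,0],
)

```text
clock: 6.8
eef_pos: [564.3, 172.6, 50.1]
tcp_rot: [3.141, -0.006, -2.8]
contact_force: [-11.0, -4.4, 7.0]
opening: -0.007
```

```bash
python3 look.py 5 push_face stop_tip cross_bar
```

```text
6.8 [564.32006754 172.60314141  50.13198504] [ 3.14144209 -0.00574495 -2.79960375] [-10.98746093  -4.39711373   6.97240723]
push_face [([573.7, 176.3, 53.9], 0.91)]
stop_tip [([556.6, 218.6, 41.2], 0.6)]
cross_bar [([576.1, 233.9, 47.7], 0.97)]
tcp in jig 16.646782993084923 1.0911286579484827
```

View pics/side5.png

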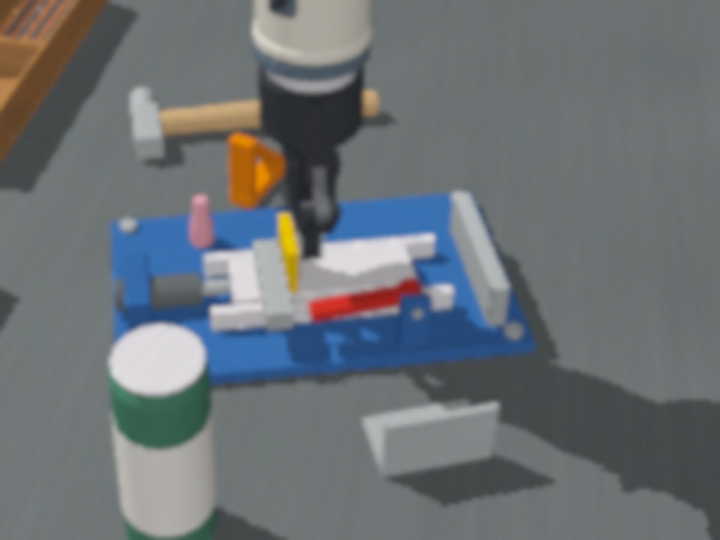

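The slide is at about 45–48 mm and the stop's end has dropped in front of the cross bar (tip z of about 41). I'll release by backing off, then lift clear.

>>> move_arm(
  targets=[-1,0.7,0,0,0,-1,1.4,0,0,0,-1,2.2,0,0,0,-1,3.5,0,0,0,-1,5,0,0,0,-1,5,0,0,0,-1,5,0,-4,0,-1,5,0,-8,0,-1,5,0,-13,0,-1,5,0,-13,0],
)

```text
clock: 8.0
eef_pos: [524.4, 158.0, 186.7]
tcp_rot: [-3.141, 0.012, -2.8]
contact_force: [1.1, -0.6, -0.3]
opening: -0.002
```

>>> move_arm(
  targets=[-1,5,0,-3,0,-1,10,0,-5,0,-1,15,0,-5,0,-1,15,0,-5,0,-1,15,0,-5,0],
)

```text
clock: 8.5
eef_pos: [377.9, 106.1, 230.4]
tcp_rot: [-3.141, 0.002, -2.8]
contact_force: [-0.0, -0.2, -0.1]
opening: -0.004
```

```bash
python3 look.py 6 push_face stop_tip cross_bar torch_cup angle_piece chip_hammer spray_can magnet_square
python3 - <<'E'
from rig import r
import cv2
f=r.grab_frame("top"); cv2.imwrite("pics/top6.png",cv2.resize(f["img"][140:310,80:320],None,fx=3,fy=3,interpolation=2))
for t in "push_face stop_tip cross_bar torch_cup angle_piece chip_hammer spray_can magnet_square".split():
    print(t,[(x["position"],round(float(x["conf"]),2)) for x in r.mark_of(f,t)[:1]])
E
```

```text
8.5 [377.93616988 106.08496826 230.36246161] [-3.14146641e+00  1.74172353e-03 -2.79992761e+00] [-0.01435165 -0.17317003 -0.05543568]
push_face [([560.4, 172.9, 51.8], 0.61), ([658.2, -66.1, -3.5], 0.53)]
stop_tip [([558.2, 220.5, 40.9], 0.83)]
cross_bar [([566.1, 229.8, 45.9], 0.97)]
torch_cup [([660.1, 131.5, 7.6], 0.58)]
angle_piece [([456.3, 294.6, -1.6], 0.89)]
chip_hammer [([660.3, -61.7, -0.4], 0.91)]
spray_can [([610.5, 408.8, 1.5], 0.61)]
magnet_square [([636.7, 33.1, -0.1], 0.53)]
tcp in jig -181.25106614923618 0.8342810069412394
push_face [([562.4, 169.1, 58.5], 0.7)]
stop_tip [([558.0, 222.3, 44.0], 0.66)]
cross_bar [([565.1, 229.2, 49.6], 0.76)]
torch_cup []
angle_piece [([452.1, 292.5, 2.8], 0.8)]
chip_hammer [([661.2, -65.0, 1.6], 0.79)]
spray_can [([609.8, 403.9, 1.3], 0.92)]
magnet_square [([636.7, 33.5, -0.8], 0.63)]
```

View pics/side6.png

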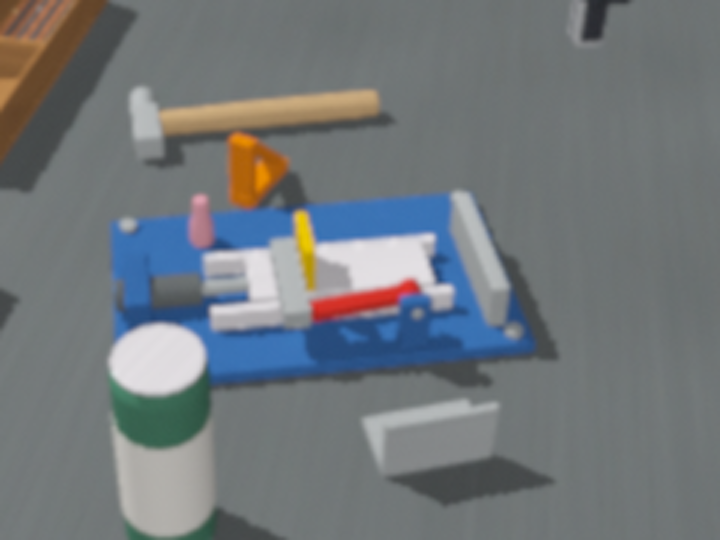

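View pics/top6.png

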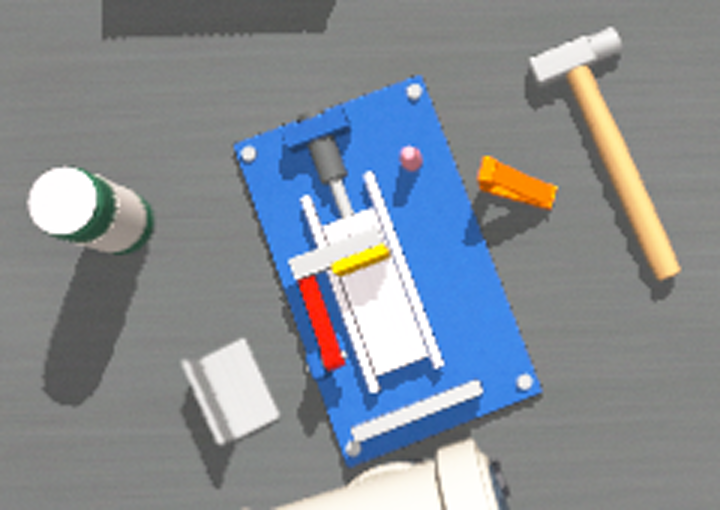

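Both views show the cross bar resting against the end of the lowered red stop (side crop (308,300), top crop (307,275)). The slide is about 32 mm in, the loose things are where they were, and the arm is clear.

```bash
python3 -c "
from rig import r
print(r.sign_off())"
```

```text
the job is handed in; nothing more can be done
None
```

The jig is ready for its next piece, and I handed the job in at about 9–10 s of the 38 s allowed. With the fingers shut, I tipped the red stop forward until it fell onto the cross bar. I then pushed the yellow plate in about 45–48 mm, where the stop's end dropped in front of the bar. Finally I backed off so the slide sprang back and latched, and moved clear.

- **Latch:** in the last side and top pictures the slide is about 32 mm in and held against the end of the stop. The stop's tip is at z of about 41–44 mm, which fits the lowered angle.
- **Loose things:** all five are where they started, within the measuring error. The networks did not report the torch cup in the last top picture, but it shows there and the side camera found it in place.
- **Robot:** the contact force at the end was about 0 N. The highest reading I saw was about 14 N, at the end of the push, with readings taken only at the end of each move. The fingertips finished about 57 mm short of the fence on the robot's side and 230 mm up.

No check failed.

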